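Shut the tagged air valve in the marking bench's service box

TASK

The marking laser's air line has to be isolated: push the loose aluminium cover of the air service box along its guides by its upturned flange, all the way until it stops over the closed half of the box, so that the three valves lie open to view. Then push the handle of the valve that carries the round metal tag fully shut, a quarter turn until it lies square across its pipe. Work with the fingertips only: pick nothing up, do not lift the cover off, leave the other two handles as they are and do not disturb the things lying about.

Things in the scene. Friction and masses are not known exactly. Their poses are not given: they have to be found in the camera images.
- box: grey steel air service box fixed on the bench, 180 (x) by 540 (y) by 71 mm high; origin at the centre of its underside, x to the back, y along its length. Half y < 0: open-topped valve well, clear opening x -74 to +74, y -267 to -3 mm; half y > 0: closed by a fixed deck. A filter regulator (108 mm high) and copper pipe stand beyond its +y end, out to y +390 mm
- cover: loose flat aluminium cover, 166 (x) by 266 (y) by 4 mm, 0.3 to 0.65 kg, lying on the box's ledges at z 71 mm between guide strips 10 mm high (1.5 mm play a side), held by its weight only; origin at the centre of its underside, axes as the box's. Closed: origin 135 to 105 mm to -y of the box's. It slides to +y of the box until its edge meets the end stop: point stop
- stop (a point): middle of the face of the end stop, at y +264 mm of the box and z 73 mm. The cover is fully open when its +y edge is here: its origin is then 131 mm to +y of the box's origin and its flange near the middle of the box
- flange (a point): middle of the outer (-y) face of the cover's upturned flange, 10 mm above the cover's top face; the flange stands along the cover's -y edge, 110 mm long in x, 4 mm thick, its top 20 mm above the cover's top face (at z 95 mm). Push it in the box's +y direction, a few newtons
- tagged (a joint): quarter turn of the tagged valve's handle: 0 = open, the handle points along its pipe to the box's front (-x of the box); 1.571 rad = shut, at its stop, the handle points to +y of the box. Turns clockwise seen from above, starts at 0 to 0.35 rad, takes about 0.18 N m (some 5 N at the grip) and stays where it is left
- tagged_stem (a point): turning axis (vertical) of the tagged valve, at the height of the middle of its grip (z 52 mm). The tag: a blank round steel disc on the hub, 36 mm across, top at z 61 mm. It may be any of the three valves, which stand 68 mm apart along the well, 8 mm behind the box's centre line. A manifold bar lies behind them (from 54 mm behind the centre line, top at z 41 mm)
- tagged_grip (a point): middle of the tagged handle's grip, 40 mm from the axis. The grip is a bar 12 mm wide and 11 mm high (z 47 to 58 mm), from 18 to 54 mm from the axis. Below it is only the pipe, 17 mm in diameter, top at z 35 mm (the valve's body near the axis reaches z 48 mm)
- plain_a_grip (a point): grip of one of the two untagged valves' handles (same lever, only a small nut on its hub), same point as tagged_grip; must stay as found, roughly pointing to the front
- plain_b_grip (a point): grip of one of the two untagged valves' handles (same lever, only a small nut on its hub), same point as tagged_grip; must stay as found, roughly pointing to the front
- plain_a (a joint): handle of an untagged valve, as joint tagged; starts open at 0 to 0.12 rad
- plain_b (a joint): handle of the other untagged valve, as joint tagged; starts open at 0 to 0.12 rad
- glasses: red-framed safety glasses, folded, 135 mm wide, 35 mm high, in front of the box, bystander; origin about mid-underside
- hex_key: steel hex key, 100 by 28 mm, 6 mm thick, lying flat, bystander
- screwdriver: screwdriver lying flat, bystander
- workpiece: turned aluminium flange, 52 mm across and 45 mm high, standing off the box's -y end, bystander; origin under its centre
- cleaner: white bottle with blue cap, 48 mm across and 125 mm high, standing behind the box, bystander; origin under its centre
- parts_box: small shut blue plastic box, 67 by 97 by 35 mm, behind the box, bystander; origin under its centre
- caliper: steel caliper lying flat, 190 mm long, behind the box, bystander; origin at the middle of its beam's underside

How it is judged (in metres and radians):
On the way, in this order (a step that is already met when the one before it is completed fails the run):
1. the cover is slid off the valve well, over the closed half of the box (y of cover in the frame of box above 0.111 m), for 0.2 s.
2. the tagged handle is pushed shut (value of joint tagged above 1.4 rad), for 0.2 s.
At the end, for the whole second after the job is handed in: The cover lies flat in its guides, at rest, within 20 mm of its end stop; the tagged handle is at least 1.40 rad (80 degrees) round, i.e. within 10 degrees of square across its pipe; the plain handles' grips are within 12 mm and the bystanders within 30 mm of where they started (y of cover in the frame of box above 0.111 m and value of joint tagged above 1.4 rad and z of cover in the frame of box below 0.076 m and linear speed of cover below 0.01 m/s and velocity of joint tagged below 0.05 rad/s and not (distance of plain_a_grip from where it was at the start of the episode above 0.012 m) and not (distance of plain_b_grip from where it was at the start of the episode above 0.012 m) and not (distance of glasses from where it was at the start of the episode above 0.03 m) and not (distance of hex_key from where it was at the start of the episode above 0.03 m) and not (distance of screwdriver from where it was at the start of the episode above 0.03 m) and not (distance of workpiece from where it was at the start of the episode above 0.03 m) and not (distance of cleaner from where it was at the start of the episode above 0.03 m) and not (distance of parts_box from where it was at the start of the episode above 0.03 m) and not (distance of caliper from where it was at the start of the episode above 0.03 m)); the robot touches nothing.
It fails at once if the cover is lifted or tipped out of its guides (z of cover in the frame of box above 0.081 m or angle between cover's own z axis and vertical above 0.1 rad).
It fails at once if an untagged handle is moved (distance of any of plain_a_grip, plain_b_grip from where it was at the start of the episode above 0.012 m).
It fails at once if a bystander is picked up or pushed away (distance of any of glasses, hex_key, screwdriver, workpiece, cleaner, parts_box, caliper from where it was at the start of the episode above 0.03 m).
It also fails if it takes over 51 s, if anything falls off the work surface, if the arm or the gripper's body presses on something with over 40 N, if the wrist force passes 120 N, or if a joint passes its speed limit or range.

ROBOT

A 7-joint arm with a two-finger parallel gripper is mounted at the origin on the work surface. World frame = base frame: x ahead of the robot, y to its left, z up, the work surface at z = 0. Lengths are in mm, angles in rad, forces in N, time in s.
With the tool pointing down it reaches from about 400 to 875 mm from the base axis. Payload 4.4 kg.
Tool frame: the origin (TCP) lies on the centre line of the jaws, within the pads' length; the fingertips stand 25 mm ahead of it and the grasp point (between the pads) lies 6 mm ahead of it; z points along the fingers, y is the direction in which the jaws open and shut (so a half turn about z gives the same grasp; the last joint's range is limited). The gripper opens to 85 mm and grips with 20 to 120 N. Pads are 22 mm wide; open, the fingers measure 114 mm over their backs; the gripper's body (76 mm by 85 mm) begins 54 mm behind the grasp point. The pads swing forward as they close: fully open they stand 13 mm farther back than shut.
Start: joints at [-1.275, 0.628, 0.038, 1.517, -0.027, 0.996, -0.02], TCP at [230.051, 607.942, 256.313] pointing down, gripper open.
Joint ranges: [-3.06, 3.06], [-0.37, 2.12], [-1.25, 1.32], [0.18, 2.47], [-1.1, 4.24], [0.23, 1.98], [-2.94, 2.94]. Speed limits (rad/s): [2.57, 2.57, 3.14, 3.14, 3.14, 3.14, 3.14].

INTERFACE

Orientations are given as a unit quaternion [x, y, z, w].
In Python, from plant import readout, viewer, order, models gives the robot as it stands.
- The arm moves only by the tool arm_command, never from a script. Its argument "series" is a list that holds one entry, the list of rows, each a list of 6 numbers: the shift along the tool's x, y, z in m, then the turn, a rotation vector about the tool's x, y, z in rad. A call has exactly 8 rows; each row shifts and turns the pose as measured when the row begins, along the tool's axes as they then stand; what a row does not reach is not made up. A row lasts 1/8 s, in which the tool goes at most 62.5 mm and 10.7 degrees, less where a joint would pass 70% of its speed; a pose out of reach is approached as far as the arm can. A call is refused whole if a number of a shift passes 0.0625 or a number of a turn 0.188, either way. A call with a gripper value outside its range is refused whole. "jaw" is the gripper command: -1 is shut, 1 is fully open, values between are in proportion, set as the call begins (left out, the last holds). The fingers move at their own pace and stop on an object; "squeeze" is the grip in N (left out, the last holds). Time passes only in rows, so rows that do not move let the fingers close, or fill a call up. It gives the time, the measured TCP pose, the force and the opening at its end, in the units of the state.
- readout.read_state(): the state, without advancing time (a new reading comes with each control period).
- viewer.capture(name): name is "side" or "top"; returns (picture, depth): 384x512x3 uint8, red, green, blue; 384x512 float32, mm along the optical axis (not along the pixel's ray), 0 where there is no reading.
- viewer.get_calibration(name): a dict with "camera_matrix" (3x3 intrinsics, pixels), "R" (3x3) and "t" (3): a world point X has camera coordinates R X + t. Camera axes: x right, y down, z forward; pixel columns grow to the right and rows downward; lengths in mm; the calibration is good to about 2 mm. A picture is of the moment at which its call begins. get_calibration takes no time and is no camera call.
- order.sign_off(): hands the job in, once; it reports no verdict.
Trained networks look in the newest picture that a camera, given by its name, has taken for a name from the list of things; names that differ only in an ending like _2 or _b are one class to them, and where a whole thing is asked for, a point or a joint stands for the part that bears it (a point fixed in the world has none). Each returns a list of dicts, best first, with "conf" (0 to 1); they miss things now and then, are a little off and sometimes report something else, mostly with a low value. They report only what shows in the picture. A call takes as long as a camera call.
- models.find_in(label, camera): "position" ([x, y, z] in mm, in world coordinates, good to about 4 mm: the middle of the surface that is visible of it).
- models.place_of(label, camera): "position" ([x, y, z] in mm, in world coordinates, good to about 4 mm: a listed point, or the origin of a listed thing).
The state is a dict: "time_s": time; "joint_positions": joint angles; "qvel": joint speeds; "joint_torque": joint torques, N m; "eef_pos": TCP position; "tcp_rot": TCP orientation; "contact_force": force on the tool from outside, world axes, zero at the start; "ft_torque": the same for the moment, N m; "width": finger opening in mm.
Only numpy, scipy, OpenCV 4.12 (cv2) and the standard library are available. Lean on these libraries where they do the work, as an engineer would, in place of code of your own. Each camera call takes 0.05 s, during which the arm holds its last target. There are 200 camera calls.

## Working session

There is one attempt and no reset: what is moved stays moved. The work goes in short steps, Python scripts to look and compute and a tool call to move; the robot and the scene stay as the last step left them, time stands still between calls to the robot, and variables do not carry over. Pictures are saved under pics/ and viewed, about 8 in all and at most 12, crops included, and the job is handed in when it is done.

Besides the shell and the picture viewer there is one more tool, called after "Request:" in YAML: its name, and indented under it one key for each argument. arm_command: Moves the arm, as the interface text tells. Its arguments: {"type":"object","properties":{"series":{"type":"array"},"jaw":{"type":"number"},"squeeze":{"type":"number"}},"required":["series"]}

```bash
mkdir -p pics; python3 - <<'E'
from plant import readout, viewer, order, models
import cv2,numpy as np
s=readout.read_state();print({k:np.round(v,3).tolist() for k,v in s.items()})
for c in("top","side"):
    im,d=viewer.capture(c);cv2.imwrite(f"pics/{c}0.png",im[:,:,::-1]);np.save(f"pics/{c}0.npy",d)
    k=viewer.get_calibration(c);print(c,k["camera_matrix"].tolist(),np.round(k["R"],3).tolist(),np.round(k["t"],1).tolist())
    for l in("box","cover","flange","stop"):
        for r in models.place_of(l,c)[:2]:print(c,l,np.round(r["position"]),round(r["conf"],2))
for l in("glasses","workpiece","cleaner","parts_box","caliper","hex_key","screwdriver"):
    for r in models.place_of(l,"top")[:1]:print(l,np.round(r["position"]),round(r["conf"],2))
E
```

```text
{'time_s': 0.0, 'joint_positions': [-1.275, 0.629, 0.038, 1.518, -0.027, 0.996, -0.02], 'qvel': [-0.001, 0.001, 0.001, 0.001, -0.002, 0.002, -0.001], 'joint_torque': [-0.001, -56.34, 1.226, -19.345, 0.011, 0.01, -0.0], 'eef_pos': [229.833, 607.385, 255.392], 'tcp_rot': [0.18, 0.984, -0.001, -0.0], 'contact_force': [-0.435, -0.839, -0.243], 'ft_torque': [0.034, 0.04, -0.046], 'width': 85.531}
top [[357.1043065741966, 0.0, 252.2687475901508], [0.0, 357.1043065741966, 192.38323707899153], [0.0, 0.0, 1.0]] [[0.013, -1.0, 0.023], [-0.994, -0.016, -0.106], [0.106, -0.021, -0.994]] [49.4, 571.4, 897.5]
top box [554.  49.   1.] 0.95
top cover [557. -64.  69.] 0.59
top cover [718.  45.   2.] 0.24
top flange [ 557. -196.   83.] 0.62
top stop [556. 312.  71.] 0.64
top stop [716.  46.   1.] 0.44
side [[389.627483157533, 0.0, 257.618663662631], [0.0, 389.627483157533, 196.97703620518834], [0.0, 0.0, 1.0]] [[0.789, -0.615, -0.013], [-0.411, -0.512, -0.754], [0.457, 0.6, -0.656]] [-438.4, 336.5, 710.6]
side box [561.  54.   3.] 0.84
side cover [559. -58.  68.] 0.82
side stop [558. 312.  69.] 0.8
glasses [407. 227.   1.] 0.7
workpiece [ 528. -329.    1.] 0.86
parts_box [717.  48.  -1.] 0.94
caliper [ 710. -140.   -0.] 0.79
hex_key [ 387. -155.   -1.] 0.62
screwdriver [409.  49.   2.] 0.62
```

View pics/top0.png

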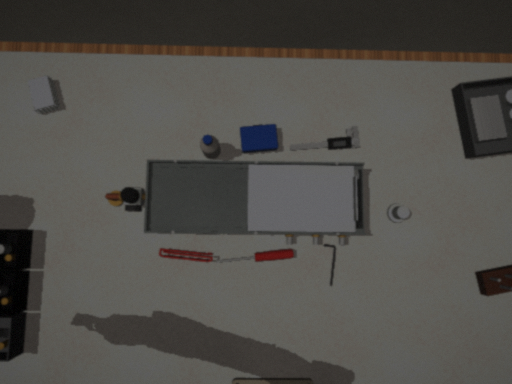

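View pics/side0.png

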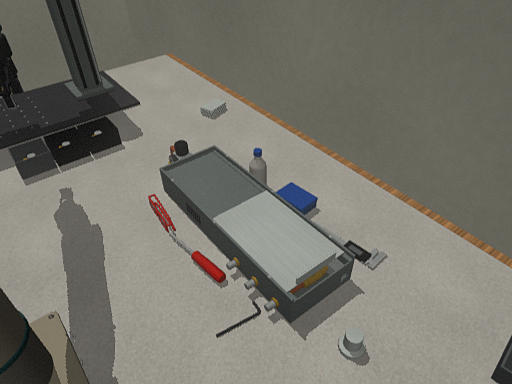

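The top view shows the box with its closed half to the left (+y). The cover lies over the right half (cols 248–357), with its flange at about (357,198). The cleaner at (210,146), the parts box, the caliper and the workpiece (400,212) all stand clear of the box. The side view agrees.

```bash
cat >h.py <<'E'
from plant import readout, viewer, order, models
import cv2,numpy as np
from scipy.spatial.transform import Rotation as Ro
def cloud(c,name):
    im,d=viewer.capture(c);cv2.imwrite(f"pics/{name}.png",im[:,:,::-1]);return im,xyz(c,d)
def xyz(c,d):
    k=viewer.get_calibration(c);K=k["camera_matrix"];v,u=np.mgrid[:384,:512]
    p=np.stack([(u-K[0,2])/K[0,0]*d,(v-K[1,2])/K[1,1]*d,d],-1)
    return (p-k["t"])@np.array(k["R"])
def pix(c,P):
    k=viewer.get_calibration(c);p=np.array(k["camera_matrix"])@(np.array(k["R"])@np.array(P)+k["t"]);return p[:2]/p[2]
def plan(target,yaw=None):
    """tool-frame shift [m] and turn to TCP target, tool x axis at world yaw, pointing down"""
    s=readout.read_state();R=Ro.from_quat(s["tcp_rot"])
    if yaw is not None:
        c,sn=np.cos(yaw),np.sin(yaw);T=Ro.from_matrix(np.array([[c,sn,0],[sn,-c,0],[0,0,-1]]))
        print("turn",np.round((R.inv()*T).as_rotvec(),3))
    print("t",s["time_s"],"pos",np.round(s["eef_pos"],1),"F",np.round(s["contact_force"],1),"w",s["width"])
    print("shift m",np.round(R.inv().apply(np.array(target)-s["eef_pos"])/1000,4),"R",np.round(R.as_matrix(),2).tolist())
E
python3 - <<'E'
from h import *
im=cv2.imread("pics/top0.png");P=xyz("top",np.load("pics/top0.npy"))
x,y,z=P[...,0],P[...,1],P[...,2]
roi=(x>440)&(x<670)&(y>-260)&(y<330)
def rect(m,n):
    pts=P[m][:,:2].astype(np.float32);r=cv2.minAreaRect(pts);print(n,len(pts),r,np.round(np.median(P[m],0),1))
g=im.min(2)
m=roi&(z>66)&(z<84)&(g>110);m=cv2.morphologyEx(m.astype(np.uint8),cv2.MORPH_OPEN,np.ones((3,3)))>0;rect(m,"cover")
m=roi&(z>60)&(z<90);m=cv2.morphologyEx(m.astype(np.uint8),cv2.MORPH_OPEN,np.ones((3,3)))>0;rect(m,"box")
m=roi&(z>84)&(z<100)&(y<-100);print("flange",m.sum(),np.round(P[m].mean(0),1) if m.any() else 0,np.ptp(P[m],0))
# yaw from front and back edge of cover+box
for lo in range(-200,310,60):
    s=roi&(y>lo)&(y<lo+30)&(z>60)&(z<90);print(lo,x[s].min().round(1),x[s].max().round(1))
plan([557,-222,200],np.pi/2)
E
```

```text
cover 0 ((0.0, 0.0), (0.0, 0.0), 0.0) [nan nan nan]
box 15505 ((567.3564453125, 54.65193176269531), (205.9346160888672, 550.2605590820312), 0.22444085776805878) [554.1  63.3  72.1]
flange 120 [ 552.1 -193.4   91.5] [108.35355986   5.71867116  12.04113256]
-200 466.8 645.5
-140 466.0 644.5
-80 465.2 644.3
-20 464.6 644.8
40 463.9 644.2
100 465.2 643.3
160 464.5 669.7
220 463.7 643.6
280 465.2 642.6
turn [-0.     0.     1.209]
t 0.85 pos [230.  607.9 256.3] F [-0.5 -0.8 -0.4] w 85.18608017381891
shift m [-0.5996 -0.6605  0.0563] R [[-0.94, 0.35, -0.0], [0.35, 0.94, -0.0], [0.0, -0.0, -1.0]]
  return _methods._mean(a, axis=axis, dtype=dtype,
  ret = um.true_divide(
```

Request:
arm_command:
  series:
    - [[-0.042, -0.046, 0, 0, 0, 0.151], [-0.048, -0.039, 0, 0, 0, 0.151], [-0.053, -0.031, 0, 0, 0, 0.151], [-0.057, -0.023, 0, 0, 0, 0.151], [-0.06, -0.014, 0, 0, 0, 0.151], [-0.062, -0.005, 0, 0, 0, 0.151], [-0.062, 0.004, 0, 0, 0, 0.151], [-0.06, 0.014, 0, 0, 0, 0.151]]
  jaw: -1

```text
time_s: 1.85
eef_pos: [406.9, 144.0, 255.4]
tcp_rot: [0.717, 0.697, 0.005, -0.002]
contact_force: [1.8, -0.7, -0.2]
width: 0.1
```

```bash
python3 -c "
from h import *
plan([555,-213,200],np.pi/2)"
```

```text
turn [ 0.005 -0.01  -0.028]
t 1.85 pos [406.9 144.  255.4] F [ 1.8 -0.7 -0.2] w 0.1301431944962403
shift m [-0.3532  0.1579  0.0527] R [[0.03, 1.0, 0.0], [1.0, -0.03, 0.01], [0.01, 0.0, -1.0]]
```

Request:
arm_command:
  series:
    - [[-0.053, 0.023, 0, 0, 0, -0.01], [-0.053, 0.023, 0, 0, 0, -0.01], [-0.053, 0.023, 0, 0, 0, -0.008], [-0.053, 0.023, 0, 0, 0, 0], [-0.053, 0.023, 0.01, 0, 0, 0], [-0.053, 0.023, 0.02, 0, 0, 0], [-0.03, 0.015, 0.02, 0, 0, 0], [-0.005, 0.005, 0, 0, 0, 0]]

```text
time_s: 2.85
eef_pos: [568.6, -225.8, 204.0]
tcp_rot: [0.709, 0.705, 0.008, 0.002]
contact_force: [-0.2, 0.8, 0.9]
width: 0.2
```

```bash
python3 -c "
from h import *
plan([555,-213,109],np.pi/2)"
```

```text
turn [ 0.014 -0.009 -0.005]
t 2.85 pos [ 568.6 -225.8  204. ] F [-0.2  0.8  0.9] w 0.21486681296076787
shift m [ 0.0118 -0.0149  0.0949] R [[0.0, 1.0, 0.01], [1.0, -0.0, 0.01], [0.01, 0.01, -1.0]]
```

Request:
arm_command:
  series:
    - [[0.012, -0.015, 0.02, 0.014, -0.009, -0.005], [0, 0, 0.02, 0, 0, 0], [0, 0, 0.02, 0, 0, 0], [0, 0, 0.01, 0, 0, 0], [0, 0, 0, 0, 0, 0], [0, 0, 0, 0, 0, 0], [0, 0, 0, 0, 0, 0], [0, 0, 0, 0, 0, 0]]

```text
time_s: 3.85
eef_pos: [557.3, -208.6, 137.7]
tcp_rot: [0.705, 0.709, 0.003, 0.002]
contact_force: [0.1, 0.2, 0.1]
width: -0.1
```

```bash
python3 -c "
from h import *
plan([555,-213,109],np.pi/2)
im,P=cloud('side','side1')
cv2.imwrite('pics/side1c.png',cv2.resize(im[150:350,200:400,::-1],(600,600),interpolation=cv2.INTER_CUBIC))
print(pix('side',[555,-213,84]),[np.round(r['position']) for r in models.place_of('flange','side')])"
```

```text
turn [ 0.008 -0.001  0.006]
t 3.85 pos [ 557.3 -208.6  137.7] F [0.1 0.2 0.1] w -0.10387390411950356
shift m [-0.0044 -0.0025  0.0287] R [[-0.01, 1.0, 0.01], [1.0, 0.01, 0.0], [0.0, 0.01, -1.0]]
[322.00140542 273.73761475] [array([ 556., -199.,   83.]), array([ 386., -155.,   -0.])]
```

View pics/side1c.png

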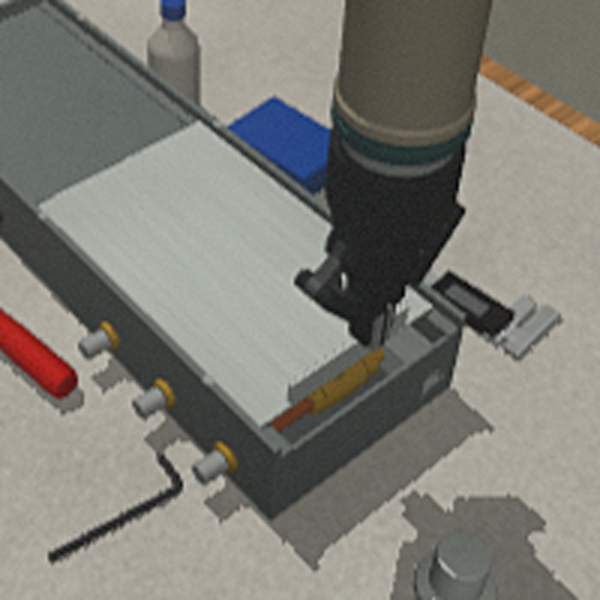

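The crop shows the closed fingertips at about (378,335), just above and outside the flange, whose top edge runs from (290,385) to (370,345). I'll back off a little in -y, go down to flange height and then push.

Request:
arm_command:
  series:
    - [[-0.009, -0.002, 0, 0.008, 0, 0.006], [0, 0, 0, 0, 0, 0], [0, 0, 0.01, 0, 0, 0], [0, 0, 0.01, 0, 0, 0], [0, 0, 0.008, 0, 0, 0], [0, 0, 0, 0, 0, 0], [0, 0, 0, 0, 0, 0], [0, 0, 0, 0, 0, 0]]

```text
time_s: 4.95
eef_pos: [554.6, -218.3, 106.8]
tcp_rot: [0.708, 0.707, -0.0, -0.001]
contact_force: [0.2, 0.1, 0.8]
width: -0.0
```

```bash
python3 -c "
from h import *
plan([555,-208,108],np.pi/2)"
```

```text
turn [-0.003 -0.001 -0.001]
t 4.95 pos [ 554.6 -218.3  106.8] F [0.2 0.1 0.8] w -0.0393244468439106
shift m [ 0.0103  0.0004 -0.0012] R [[0.0, 1.0, -0.0], [1.0, -0.0, 0.0], [0.0, -0.0, -1.0]]
```

Request:
arm_command:
  series:
    - [[0.006, 0, 0, 0, 0, 0], [0.008, 0, 0, 0, 0, 0], [0.01, 0, 0, 0, 0, 0], [0.01, 0, 0, 0, 0, 0], [0.01, 0, 0, 0, 0, 0], [0.01, 0, 0, 0, 0, 0], [0.01, 0, 0, 0, 0, 0], [0.01, 0, 0, 0, 0, 0]]

```text
time_s: 5.95
eef_pos: [554.9, -141.1, 107.5]
tcp_rot: [0.708, 0.706, -0.001, 0.0]
contact_force: [-0.9, -2.7, -0.3]
width: -0.0
```

```bash
python3 -c "
from h import *
plan([555,37,108],np.pi/2)"
```

```text
turn [-0.001  0.002 -0.002]
t 5.95 pos [ 554.9 -141.1  107.5] F [-0.9 -2.7 -0.3] w -0.0405501407711515
shift m [ 0.1781 -0.0002 -0.0008] R [[0.0, 1.0, -0.0], [1.0, -0.0, -0.0], [-0.0, -0.0, -1.0]]
```

Sliding with about 3 N.

Request:
arm_command:
  series:
    - [[0.012, 0, 0, 0, 0, 0], [0.012, 0, 0, 0, 0, 0], [0.012, 0, 0, 0, 0, 0], [0.012, 0, 0, 0, 0, 0], [0.012, 0, 0, 0, 0, 0], [0.012, 0, 0, 0, 0, 0], [0.012, 0, 0, 0, 0, 0], [0.012, 0, 0, 0, 0, 0]]

```text
time_s: 6.95
eef_pos: [554.9, -38.5, 107.5]
tcp_rot: [0.708, 0.706, -0.001, 0.0]
contact_force: [0.0, -1.8, -0.4]
width: 0.4
```

```bash
python3 -c "
from h import *
plan([555,37,108],np.pi/2)"
```

```text
turn [-0.001  0.002 -0.002]
t 6.95 pos [554.9 -38.5 107.5] F [ 0.  -1.8 -0.4] w 0.37182801433876217
shift m [ 0.0755 -0.0001 -0.0007] R [[0.0, 1.0, -0.0], [1.0, -0.0, -0.0], [-0.0, -0.0, -1.0]]
```

Request:
arm_command:
  series:
    - [[0.01, 0, 0, 0, 0, 0], [0.01, 0, 0, 0, 0, 0], [0.01, 0, 0, 0, 0, 0], [0.01, 0, 0, 0, 0, 0], [0.008, 0, 0, 0, 0, 0], [0.006, 0, 0, 0, 0, 0], [0.004, 0, 0, 0, 0, 0], [0.003, 0, 0, 0, 0, 0]]

```text
time_s: 7.95
eef_pos: [554.9, 26.6, 107.5]
tcp_rot: [0.708, 0.706, -0.001, 0.001]
contact_force: [-0.4, -2.2, -0.2]
width: -0.1
```

```bash
python3 -c "
from h import *
plan([555,37,108],np.pi/2)"
```

```text
turn [-0.001  0.003 -0.002]
t 7.95 pos [554.9  26.6 107.5] F [-0.4 -2.2 -0.2] w -0.05804614914325564
shift m [ 0.0104  0.0001 -0.0006] R [[0.0, 1.0, -0.0], [1.0, -0.0, -0.0], [-0.0, -0.0, -1.0]]
```

Request:
arm_command:
  series:
    - [[0.004, 0, 0, 0, 0, 0], [0.004, 0, 0, 0, 0, 0], [0.003, 0, 0, 0, 0, 0], [0.003, 0, 0, 0, 0, 0], [0.003, 0, 0, 0, 0, 0], [0.003, 0, 0, 0, 0, 0], [0.003, 0, 0, 0, 0, 0], [0.003, 0, 0, 0, 0, 0]]

```text
time_s: 8.95
eef_pos: [555.3, 37.4, 107.7]
tcp_rot: [0.712, 0.702, -0.007, 0.009]
contact_force: [-0.5, -8.5, 1.3]
width: 0.2
```

```bash
python3 -c "
from h import *
plan([555,37,108],np.pi/2)"
```

```text
turn [ 0.002  0.023 -0.013]
t 8.95 pos [555.3  37.4 107.7] F [-0.5 -8.5  1.3] w 0.23728270788672595
shift m [-0.0004 -0.0003 -0.0003] R [[0.01, 1.0, 0.0], [1.0, -0.01, -0.02], [-0.02, 0.0, -1.0]]
```

Firm stop at the predicted place (8.5 N, y 37). Back off and clear the view.

Request:
arm_command:
  series:
    - [[-0.012, 0, 0, 0, 0.02, -0.01], [-0.005, 0, -0.02, 0, 0, 0], [0, 0, -0.05, 0, 0, 0], [0, 0, -0.05, 0, 0, 0], [0.04, -0.02, -0.02, 0, 0, 0], [0.055, -0.02, 0, 0, 0, 0], [0.055, -0.02, 0, 0, 0, 0], [0.05, -0.01, 0, 0, 0, 0]]

```text
time_s: 9.95
eef_pos: [483.7, 230.6, 253.7]
tcp_rot: [0.709, 0.705, 0.003, -0.003]
contact_force: [-0.2, 0.1, 0.2]
width: 0.1
```

```bash
python3 -c "
from h import *
plan([555,37,108],np.pi/2)
im,P=cloud('top','top2');np.save('pics/P2.npy',P)
cv2.imwrite('pics/top2c.png',cv2.resize(im[150:250,230:380,::-1],(750,500),interpolation=cv2.INTER_CUBIC))
for c in('top','side'):
  if c=='side': viewer.capture('side')
  for l in('tagged_stem','tagged_grip','plain_a_grip','cover','stop','flange'):
    for r in models.place_of(l,c)[:3]:print(c,l,np.round(r['position']),round(r['conf'],2),np.round(pix('top',r['position'])))"
```

```text
turn [-0.    -0.009 -0.006]
t 9.95 pos [483.7 230.6 253.7] F [-0.2  0.1  0.2] w 0.08868774806707254
shift m [-0.1945  0.0725  0.1438] R [[0.01, 1.0, 0.0], [1.0, -0.01, 0.01], [0.01, -0.0, -1.0]]
top tagged_stem [564. -37.  54.] 0.87 [290. 195.]
top tagged_grip [526. -26.  51.] 0.6 [285. 209.]
top tagged_grip [ 710. -138.   -1.] 0.29 [324. 144.]
top plain_a_grip [ 527. -170.   51.] 0.65 [342. 210.]
top stop [556. 309.  72.] 0.63 [150. 195.]
top flange [557.  48.  80.] 0.91 [257. 196.]
side tagged_stem [557. 183.  66.] 0.65 [202. 196.]
side tagged_stem [562. -40.  49.] 0.63 [291. 195.]
side tagged_stem [716.  42.  -3.] 0.56 [258. 141.]
side tagged_grip [526. -27.  56.] 0.48 [286. 209.]
side tagged_grip [565. -38.  51.] 0.27 [290. 194.]
side plain_a_grip [ 525. -173.   52.] 0.59 [343. 211.]
side cover [557. 180.  68.] 0.98 [203. 196.]
side stop [556. 312.  73.] 0.85 [149. 195.]
side flange [558.  46.  82.] 0.57 [258. 195.]
```

View pics/top2c.png

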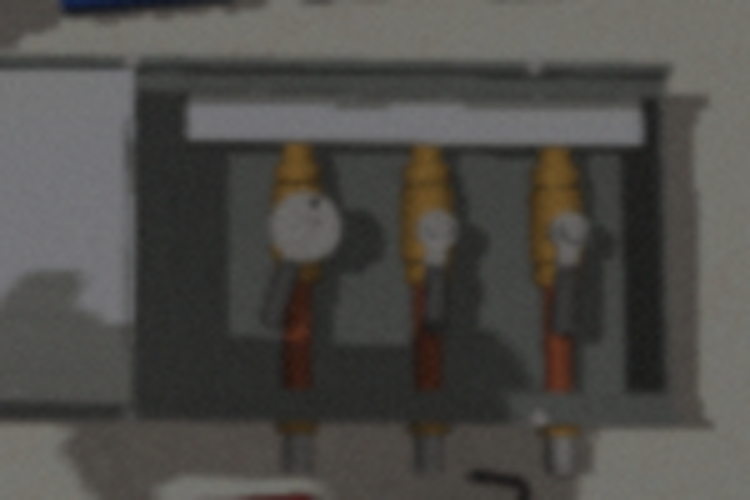

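The crop shows the round tag at (306,227), on the valve nearest the cover, with its handle pointing front and slightly to +y (about 0.3 rad). The plain handles are at (435,290) and (567,295). The detections agree: stem at about (563,-38), cover flange at y≈47, and cover origin 180, which is 130 from the box's. Next I move over the gap on the -y side of the tagged handle.

Request:
arm_command:
  series:
    - [[-0.048, 0.005, 0.01, 0, -0.005, -0.003], [-0.048, 0.005, 0.015, 0, -0.004, -0.003], [-0.048, 0.005, 0.015, 0, 0, 0], [-0.048, 0.005, 0.015, 0, 0, 0], [-0.048, 0.005, 0.015, 0, 0, 0], [-0.035, 0.003, 0.015, 0, 0, 0], [-0.01, 0, 0.01, 0, 0, 0], [0, 0, 0, 0, 0, 0]]

```text
time_s: 11.65
eef_pos: [516.3, -64.9, 155.4]
tcp_rot: [0.707, 0.707, 0.002, 0.002]
contact_force: [0.3, 1.1, 0.6]
width: 0.2
```

```bash
python3 -c "
from h import *
plan([512,-60,100],np.pi/2)"
```

```text
turn [ 0.005 -0.    -0.001]
t 11.65 pos [516.3 -64.9 155.4] F [0.3 1.1 0.6] w 0.18449201289654718
shift m [ 0.0049 -0.0046  0.0554] R [[0.0, 1.0, 0.01], [1.0, -0.0, 0.0], [0.0, 0.01, -1.0]]
```

Request:
arm_command:
  series:
    - [[0.005, -0.004, 0, 0.005, 0, 0], [0, 0, 0.02, 0, 0, 0], [0, 0, 0.02, 0, 0, 0], [0, 0, 0.01, 0, 0, 0], [0, 0, 0, 0, 0, 0], [0, 0, 0, 0, 0, 0], [0, 0, 0, 0, 0, 0], [0, 0, 0, 0, 0, 0]]

```text
time_s: 12.65
eef_pos: [514.5, -48.9, 108.0]
tcp_rot: [0.702, 0.712, 0.004, 0.0]
contact_force: [0.4, 0.1, -0.8]
width: -0.0
```

```bash
python3 -c "
from h import *
plan([512,-60,68],np.pi/2)
im,P=cloud('side','side3')
cv2.imwrite('pics/side3c.png',cv2.resize(im[190:330,190:370,::-1],(720,560),interpolation=cv2.INTER_CUBIC))"
```

```text
turn [ 0.006 -0.005  0.014]
t 12.65 pos [514.5 -48.9 108. ] F [ 0.4  0.1 -0.8] w -0.04776346278064534
shift m [-0.0113 -0.0029  0.04  ] R [[-0.01, 1.0, 0.01], [1.0, 0.01, 0.01], [0.01, 0.01, -1.0]]
```

View pics/side3c.png

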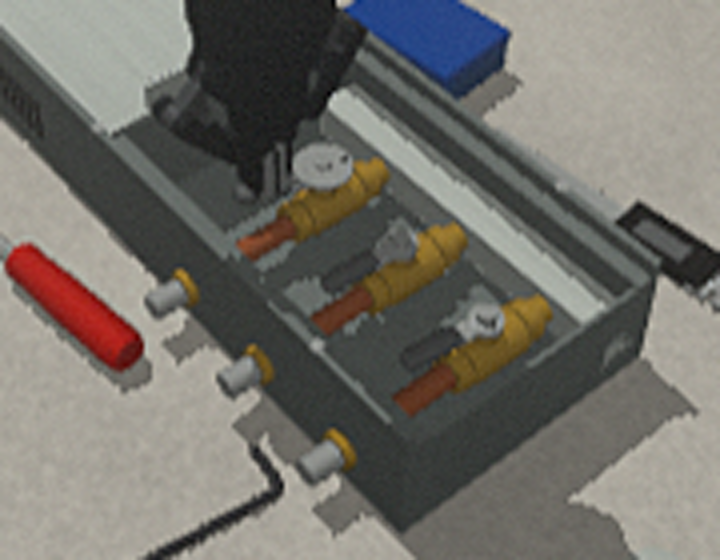

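The crop shows the closed fingertips at about (262,185), above the well between the tag at (322,165) and the front wall. The plain handles at (350,270) and (425,345) are clear. The TCP drifted 11 mm towards +y, so I correct that first, then go down.

Request:
arm_command:
  series:
    - [[-0.012, -0.002, 0, 0.006, -0.005, 0.012], [0, 0, 0, 0, 0, 0], [0, 0, 0, 0, 0, 0], [0, 0, 0, 0, 0, 0], [0, 0, 0, 0, 0, 0], [0, 0, 0, 0, 0, 0], [0, 0, 0, 0, 0, 0], [0, 0, 0, 0, 0, 0]]

```text
time_s: 13.7
eef_pos: [512.6, -62.1, 108.1]
tcp_rot: [0.707, 0.707, -0.0, -0.0]
contact_force: [-0.2, 0.1, 0.3]
width: 0.2
```

```bash
python3 -c "
from h import *
plan([512,-60,68],np.pi/2)"
```

```text
turn [-0.  0. -0.]
t 13.7 pos [512.6 -62.1 108.1] F [-0.2  0.1  0.3] w 0.16242045671064217
shift m [ 0.0021 -0.0006  0.0401] R [[0.0, 1.0, -0.0], [1.0, -0.0, -0.0], [-0.0, -0.0, -1.0]]
```

Request:
arm_command:
  series:
    - [[0, 0, 0.01, 0, 0, 0], [0, 0, 0.01, 0, 0, 0], [0, 0, 0.008, 0, 0, 0], [0, 0, 0.006, 0, 0, 0], [0, 0, 0.003, 0, 0, 0], [0, 0, 0, 0, 0, 0], [0, 0, 0, 0, 0, 0], [0, 0, 0, 0, 0, 0]]

```text
time_s: 14.7
eef_pos: [512.4, -62.2, 68.0]
tcp_rot: [0.707, 0.707, -0.0, -0.0]
contact_force: [-0.7, 0.4, 1.1]
width: 0.0
```

```bash
python3 -c "
from h import *
plan([512,-44,68],np.pi/2)"
```

```text
turn [-0.001  0.    -0.   ]
t 14.7 pos [512.4 -62.2  68. ] F [-0.7  0.4  1.1] w 0.015135257384404266
shift m [ 0.0182 -0.0004  0.    ] R [[0.0, 1.0, -0.0], [1.0, -0.0, -0.0], [-0.0, -0.0, -1.0]]
```

Request:
arm_command:
  series:
    - [[0.006, 0, 0, 0, 0, 0], [0.006, 0, 0, 0, 0, 0], [0.006, 0, 0, 0, 0, 0], [0.006, 0, 0, 0, 0, 0], [0.006, 0.001, 0, 0, 0, 0], [0.005, 0.002, 0, 0, 0, 0], [0.004, 0.002, 0, 0, 0, 0], [0.003, 0.002, 0, 0, 0, 0]]

```text
time_s: 15.7
eef_pos: [519.4, -23.0, 68.5]
tcp_rot: [0.709, 0.705, -0.003, 0.003]
contact_force: [-0.8, -4.6, 0.8]
width: 0.2
```

```bash
python3 -c "
from h import *
plan([531,-6,68],np.pi/2)"
```

```text
turn [ 0.     0.008 -0.005]
t 15.7 pos [519.4 -23.   68.5] F [-0.8 -4.6  0.8] w 0.1718502713014039
shift m [0.0171 0.0115 0.0004] R [[0.01, 1.0, 0.0], [1.0, -0.01, -0.01], [-0.01, 0.0, -1.0]]
```

Request:
arm_command:
  series:
    - [[0.005, 0.003, 0, 0, 0.008, -0.005], [0.005, 0.003, 0, 0, 0, 0], [0.005, 0.003, 0, 0, 0, 0], [0.004, 0.004, 0, 0, 0, 0], [0.003, 0.005, 0, 0, 0, 0], [0.002, 0.005, 0, 0, 0, 0], [0.001, 0.004, 0, 0, 0, 0], [0, 0.003, 0, 0, 0, 0]]

```text
time_s: 16.7
eef_pos: [541.0, -0.5, 67.1]
tcp_rot: [0.709, 0.705, -0.007, -0.006]
contact_force: [-2.8, -1.2, 3.1]
width: 0.0
```

```bash
python3 -c "
from h import *
plan([547,0,68],np.pi/2)"
```

```text
turn [-0.019  0.002 -0.005]
t 16.7 pos [ 5.41e+02 -5.00e-01  6.71e+01] F [-2.8 -1.2  3.1] w 0.024887695295598245
shift m [ 0.0006  0.0059 -0.0011] R [[0.01, 1.0, -0.02], [1.0, -0.01, -0.0], [-0.0, -0.02, -1.0]]
```

Request:
arm_command:
  series:
    - [[0, 0.003, 0, -0.015, 0, 0], [0, 0.003, 0, 0, 0, 0], [0, 0.003, 0, 0, 0, 0], [0, 0.003, 0, 0, 0, 0], [0, 0.003, 0, 0, 0, 0], [0, 0.003, 0, 0, 0, 0], [0, 0.003, 0, 0, 0, 0], [0, 0.003, 0, 0, 0, 0]]

```text
time_s: 17.7
eef_pos: [545.4, 1.1, 65.4]
tcp_rot: [0.709, 0.705, -0.013, -0.018]
contact_force: [-9.5, -2.2, 7.6]
width: -0.1
```

```bash
python3 -c "
from h import *
plan([547,0,68],np.pi/2)"
```

```text
turn [-0.044 -0.007 -0.006]
t 17.7 pos [545.4   1.1  65.4] F [-9.5 -2.2  7.6] w -0.1141505688188468
shift m [-0.001   0.0015 -0.0027] R [[0.01, 1.0, -0.04], [1.0, -0.01, 0.01], [0.01, -0.04, -1.0]]
```

Resistance has risen to about 10 N at the expected stop position. Back off, rise, and look.

Request:
arm_command:
  series:
    - [[0, -0.012, 0, -0.044, 0, 0], [0, -0.004, 0, 0, 0, 0], [0, 0, -0.03, 0, 0, 0], [0, 0, -0.05, 0, 0, 0], [0, 0, -0.05, 0, 0, 0], [0.05, -0.02, -0.03, 0, 0, 0], [0.055, -0.02, 0, 0, 0, 0], [0.055, -0.01, 0, 0, 0, 0]]

```text
time_s: 18.7
eef_pos: [494.2, 164.5, 235.8]
tcp_rot: [0.712, 0.702, 0.013, 0.006]
contact_force: [1.2, 1.1, 0.2]
width: 0.0
```

```bash
python3 -c "
from h import *
plan([547,0,68],np.pi/2)
im,P=cloud('top','top4')
cv2.imwrite('pics/top4c.png',cv2.resize(im[150:250,230:380,::-1],(750,500),interpolation=cv2.INTER_CUBIC))
for c in('top','side'):
  if c=='side': viewer.capture('side')
  for l in('tagged_stem','tagged_grip','plain_a_grip','cover','flange'):
    for r in models.place_of(l,c)[:3]:print(c,l,np.round(r['position']),round(r['conf'],2))"
```

```text
turn [ 0.027 -0.011 -0.013]
t 18.7 pos [494.2 164.5 235.8] F [1.2 1.1 0.2] w 0.014033313749252305
shift m [-0.1656  0.0504  0.1674] R [[0.01, 1.0, 0.03], [1.0, -0.01, 0.01], [0.01, 0.03, -1.0]]
top tagged_stem [566. -36.  52.] 0.84
top tagged_grip [565.   2.  52.] 0.51
top tagged_grip [564. -41.  53.] 0.28
top plain_a_grip [ 527. -172.   53.] 0.56
top cover [564. -38.  51.] 0.69
top cover [555. 180.  69.] 0.66
top cover [556.  47.  84.] 0.56
top flange [559.  50.  83.] 0.65
side tagged_stem [565. -39.  52.] 0.84
side tagged_grip [562.  -1.  52.] 0.48
side tagged_grip [567. -41.  54.] 0.35
side plain_a_grip [ 522. -175.   50.] 0.54
side plain_a_grip [ 528. -330.    2.] 0.33
side plain_a_grip [406.  47.   0.] 0.21
side flange [563.  -0.  55.] 0.51
```

View pics/top4c.png

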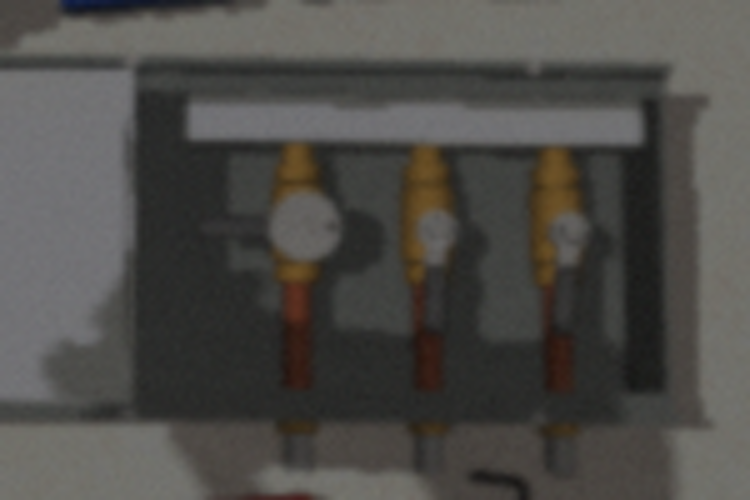

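The crop shows the tagged handle lying square to +y (235,228), level with the tag's centre (306,227). The plain handles are unchanged and the cover edge is still at col 135. The grip and stem detections put the handle at about 86–90°. I'll hold still for a moment and hand in.

Request:
arm_command:
  series:
    - [[0, 0, -0.02, 0, 0, 0], [0, 0, 0, 0, 0, 0], [0, 0, 0, 0, 0, 0], [0, 0, 0, 0, 0, 0], [0, 0, 0, 0, 0, 0], [0, 0, 0, 0, 0, 0], [0, 0, 0, 0, 0, 0], [0, 0, 0, 0, 0, 0]]

```text
time_s: 20.3
eef_pos: [492.2, 159.5, 252.5]
tcp_rot: [0.713, 0.701, 0.01, 0.005]
contact_force: [0.2, 0.2, 0.6]
width: -0.0
```

```bash
python3 -c "
from h import *
viewer.capture('top')
for l in('glasses','workpiece','cleaner','parts_box','caliper','hex_key','screwdriver'):
  for r in models.place_of(l,'top')[:1]:print(l,np.round(r['position']),round(r['conf'],2))
print(order.sign_off())"
```

```text
workpiece [ 528. -328.   -0.] 0.78
cleaner [ 386. -154.   -4.] 0.63
parts_box [716.  45.  -2.] 0.96
caliper [ 708. -141.    2.] 0.88
hex_key [ 384. -153.   -1.] 0.68
screwdriver [408.  48.  -4.] 0.8
the job is handed in; nothing more can be done
None
```

I slid the cover by its flange to its end stop and pushed the tagged handle shut, then handed the job in at about 20 s of the 51 s allowed. The tagged valve is the one nearest the closed half of the box.

- **Cover:** it stopped firmly at about 8.5 N. The last check put its origin about 130 mm to +y of the box's, against 131 mm when fully open.
- **Tagged handle:** it met its stop at about 10 N. The last picture shows it square across its pipe, and the detected grip and stem points put it at about 86–90°.
- **Plain handles:** both look unchanged in the last picture.
- **Bystanders:** the workpiece, parts box, caliper, hex key and screwdriver were detected within about 4 mm of where they started.
- **Checks that failed or disagreed:**
  - The glasses were not detected in the last check, probably because the arm hid them.
  - The "cleaner" detection fell on the hex key's position, so it is a false report, and the cleaner was never located by the networks.
  - The arm stayed well above both of them throughout, and it was clear of everything at the end, with a contact force under 1 N.

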